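Drop one batch from the offcut hopper

TASK

Drop the batch of plastic offcuts from the hopper into the tray under it: draw the slide gate out by its handle, past the trip pin's light resistance, until it comes up hard against its end stop, then push it fully shut again and let go. How far out the stop lies is set differently each time and cannot be seen, so feel for it. Leave the mug and the spanner where they are.

Things in the scene. Friction and masses are not known exactly. Their poses are not given: they have to be found in the camera images.
- hopper: Grey steel hopper on a stand, fixed to the bench; origin on the bench under the middle of its chute. Its -x axis points level the way the gate is drawn, z up. Chute and 140 mm wide funnel mouth lie within 42 mm of the origin in x, top 221 mm high. Two rails guide the gate from x = +70 to -275 mm, outside y = -49 and +49 mm, tops 128 mm high. The end stop is hidden in the covered -y rail.
- tray_floor (a point): Middle of the inner floor of the open grey catch tray fixed under the chute, 10 mm above the bench. Inside it is 162 (hopper x) x 128 (y) mm, walls 4 mm thick, rim 51 mm above the bench. The gate plate is 100 mm above this floor.
- gate_handle (a point): Middle of the gate's handle: a round dark steel bar 14 mm thick, level, across the draw (along the hopper's y), 58 mm of it straight, on two end posts. Centre 158 mm above the bench, 44 mm over the gate plate; with the gate shut it is at x = -118 mm in the hopper's frame, 70 mm clear of the chute. Pinch it from above, a finger on each side along the hopper's x.
- gate (a joint): How far the aluminium slide gate is drawn out, m: 0 shut (hard stop), growing along the hopper's -x. It starts 5 to 15 mm ajar, with the offcuts lying on it. About 3 N of friction moves it, and it stays where it is left.
- trip_pin (a joint): How far the gate has pushed in the trip pin of the end stop, m: 0 at the start, 0.008 right in, where the gate is stopped hard. It adds about 5 N to the pull over those last 8 mm and stays in when the gate goes back. The gate meets it somewhere between 85 and 130 mm of draw; the place differs in every run and is not given.
- offcut_a_centre (a point): Centre of a grey-white rectangular plastic offcut, 30 x 55 x 24 mm, 0.06 kg; lower layer, front half in the chute at the start.
- offcut_b_centre (a point): Centre of a grey-white rectangular plastic offcut, 30 x 55 x 24 mm, 0.06 kg; lower layer, rear half in the chute at the start.
- offcut_c_centre (a point): Centre of a grey-white rectangular plastic offcut, 30 x 55 x 24 mm, 0.06 kg; on top of the other two in the chute at the start.
- tea_mug: White spotted tea mug, 78 x 114 x 93 mm, loose bystander; origin under its middle.
- spanner: Steel combination spanner, 143 mm long along its y, 23 mm wide, 7 mm high, loose bystander; origin under its middle.
- offcut_a: The offcut of that letter; origin at the centre of the underside it stands on at the start.
- offcut_b: The offcut of that letter; origin at the centre of the underside it stands on at the start.
- offcut_c: The offcut of that letter; origin at the centre of the underside it stands on at the start.
There are look-alikes about, which are no part of the job. Leave any red look-alike of the offcut_b alone.

How it is judged:
On the way:
1. the gate is drawn out hard against its end stop (trip pin in by more than 6 mm) (value of joint trip_pin above 0.006 m and value of joint gate above 0.08 m), for 0.1 s.
At the end, for the whole second after the job is handed in: The gate is shut again to within 3 mm and at rest, the trip pin of the end stop is pushed in by more than 6 mm, and all three offcuts lie at rest below the gate in the catch tray (value of joint gate below 0.003 m and value of joint trip_pin above 0.006 m and velocity of joint gate below 0.01 m/s and x of offcut_a_centre in the frame of hopper between -0.083 and 0.083 m and y of offcut_a_centre in the frame of hopper between -0.066 and 0.066 m and z of each of offcut_a_centre, offcut_b_centre, offcut_c_centre in the frame of hopper below 0.09 m and linear speed of each of offcut_a, offcut_b, offcut_c below 0.02 m/s and x of offcut_b_centre in the frame of hopper between -0.083 and 0.083 m and y of offcut_b_centre in the frame of hopper between -0.066 and 0.066 m and x of offcut_c_centre in the frame of hopper between -0.083 and 0.083 m and y of offcut_c_centre in the frame of hopper between -0.066 and 0.066 m); the robot touches nothing.
It fails at once if the white spotted tea mug is moved more than 20 mm (distance of tea_mug from where it was at the start of the episode above 0.02 m).
It fails at once if the spanner is moved more than 20 mm (distance of spanner from where it was at the start of the episode above 0.02 m).
It also fails if it takes over 45 s, if anything falls off the work surface, if the arm or the gripper's body presses on something with over 40 N, if the wrist force passes 120 N, or if a joint passes its speed limit or range.

ROBOT

A 6-joint arm with a two-finger parallel gripper is mounted at the origin on the work surface; the furniture and walls round the work are solid. World frame = base frame: x ahead of the robot, y to its left, z up, the work surface at z = 0. Lengths are in m, angles in rad, forces in N, time in s.
With the tool pointing down it reaches from about 0.35 to 0.775 m from the base axis. Payload 5.5 kg.
Tool frame: the origin (TCP) lies on the centre line of the jaws, within the pads' length; the fingertips stand 11 mm ahead of it and the grasp point (between the pads) lies 8 mm behind it; z points along the fingers, y is the line along which they close (so a half turn about z gives the same grasp; the last joint's range is limited). The gripper opens to 85 mm and grips with 20 to 120 N. Pads are 22 mm wide; open, the fingers measure 114 mm over their backs; the gripper's body (76 mm by 85 mm) begins 54 mm behind the grasp point. The pads swing forward as they close: fully open they stand 13 mm farther back than shut.
Start: joints at [1.102, 0.313, 0.046, 1.304, 0, 1.431], TCP at [0.186, 0.544, 0.242] pointing down, gripper open.
Joint ranges: [-2.76, 2.76], [-0.86, 1.69], [-1.03, 1.26], [-2.2, 2.34], [-1.47, 1.5], [-3.14, 3.14]. Speed limits (rad/s): [2.57, 2.57, 3.14, 3.14, 3.14, 3.14].

INTERFACE

Orientations are given as a unit quaternion [w, x, y, z].
In Python, from workcell import get_state, eyes, env gives the robot as it stands.
- The arm moves only by the shell command python3 -m inch 'ROWS' [OPENING] [FORCE]. ROWS is JSON, one flat list of numbers, 4 for each row, row after row: the shift along the tool's x, y, z in cm, then the turn about the tool's z in rad. A call has exactly 5 rows; each row shifts and turns the commanded pose from where the row before left it, along the tool's axes as they then stand; what a row does not reach is not made up. A row lasts 1/12 s, in which the tool goes at most 41.7 mm and 7.16 degrees, less where a joint would pass 70% of its speed; a pose out of reach is approached as far as the arm can. A call is refused whole if a number of a shift passes 4.17 or a number of a turn 0.125, either way. A call with a gripper value outside its range is refused whole. OPENING is the opening, from -1 (shut) to 1 (fully open), set as the call begins (- or left out, the last holds). The fingers move at their own pace and stop on an object; FORCE is the grip in N (left out, the last holds). Time passes only in rows, so rows that do not move let the fingers close, or fill a call up. It gives the time, the measured TCP pose, the force, the opening and the grip force at its end, in the units of the state.
- get_state(): the state, without advancing time (a new reading comes with each control period).
- eyes.read_camera(name): name is "scene" or "top" or "wrist"; returns the picture (420x560x3 uint8, red, green, blue); there is no depth.
- eyes.camera_info(name): a dict with "fovy" (degrees; the focal length in pixels is half the picture's height over the tangent of half this angle, whatever the lens; pixels are square), "cx", "cy" (the principal point, pixels), "xyz" and "orientation" of the camera in the world. Camera axes: x right, y down, z forward; pixel columns grow to the right and rows downward; lengths in m; the calibration is good to about 2 mm. A picture is of the moment at which its call begins: read the wrist's pose just before it. camera_info takes no time and is no camera call; for the wrist camera it gives the pose at the moment of the call.
- env.hand_in(): hands the job in; it is judged then, once.
The state is a dict: "clock": time; "joint_pos": joint angles; "qvel": joint speeds; "tau": joint torques, N m; "tcp_pos": TCP position; "orientation": TCP orientation; "wrist_force": force on the tool from outside, world axes, zero at the start; "ft_torque": the same for the moment, N m; "finger_gap": finger opening in m; "grip_force": force on a finger pad.
Only numpy, scipy, OpenCV 4.12 (cv2) and the standard library are available. Lean on these libraries where they do the work, as an engineer would, in place of code of your own. Each camera call takes 0.05 s, during which the arm holds its last target. There are 200 camera calls.

## Working session

There is one attempt and no reset: what is moved stays moved. The work goes in short steps, Python scripts to look and compute and a shell command to move; the robot and the scene stay as the last step left them, time stands still between calls to the robot, and variables do not carry over. Pictures are saved under pics/ and viewed, at most 10 in all, crops included, and the job is handed in when it is done.

```bash
mkdir -p pics
python3 - <<'E'
from workcell import get_state, eyes, env
import cv2
for n in("scene","top"):
    im=eyes.read_camera(n); cv2.imwrite(f"pics/{n}0.png",im[:,:,::-1]); print(n,eyes.camera_info(n))
print(get_state())
E
```

```text
scene {'fovy': 45.682929493865075, 'cx': 273.77999752228845, 'cy': 209.5297134616293, 'xyz': array([ 0.09229243, -0.71983521,  1.09743486]), 'orientation': array([-0.36380316,  0.91556229, -0.15845754,  0.06545351])}
top {'fovy': 44.0217748932283, 'cx': 282.12014946723934, 'cy': 207.82787593356088, 'xyz': array([0.33473192, 0.13523988, 1.19952971]), 'orientation': array([-0.01736789,  0.71557682, -0.697941  ,  0.02294636])}
{'clock': 0.1, 'joint_pos': array([ 1.10242842e+00,  3.13972073e-01,  4.50919765e-02,  1.30360722e+00,
       -4.59466189e-05,  1.43121944e+00]), 'qvel': array([ 0.00133368, -0.00249673,  0.00240596,  0.00088365, -0.00063366,
       -0.00011369]), 'tau': array([ 2.25445059e-03, -4.81723630e+01,  2.99246407e+01,  1.26794289e-02,
       -1.64577305e-04, -3.54820855e-06]), 'tcp_pos': array([0.18547467, 0.54379774, 0.24147117]), 'orientation': array([-2.31147078e-04,  1.63655942e-01,  9.86517115e-01, -8.13608419e-04]), 'wrist_force': array([ 0.13340567,  0.32155919, -0.9530039 ]), 'ft_torque': array([ 0.02500825, -0.00933371, -0.03403373]), 'grip_force': 0.0, 'finger_gap': 0.08557363127954679}
```

View pics/scene0.png

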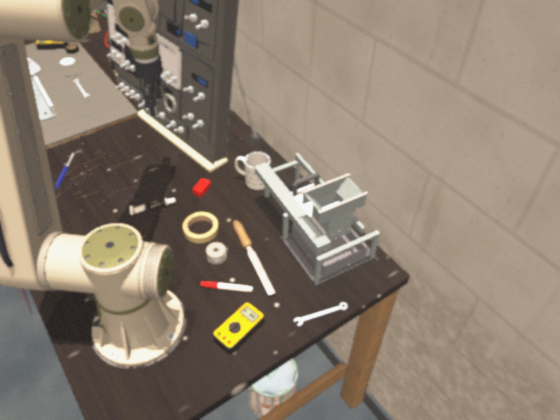

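View pics/top0.png

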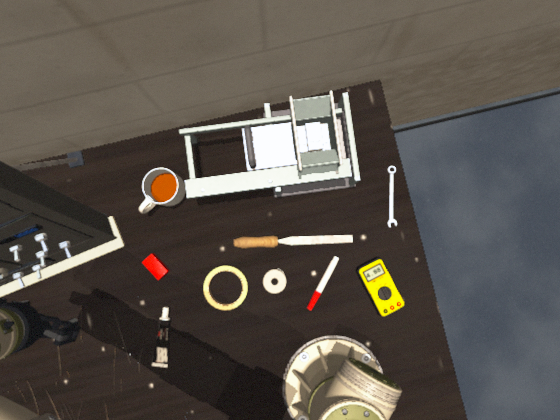

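The images show the gate handle as the dark bar at top (250,147). Nothing else resembles it; the nearest candidates are the dark pliers/tool at (163,335) and the black knife handle, neither on the gate. The mug is at top (160,188), the spanner at (391,197), and the red look-alike block at (154,266). Next I'll take a close crop and measure.

```bash
cat > h.py <<'E'
import numpy as np, cv2
from scipy.spatial.transform import Rotation as R
from workcell import get_state, eyes, env
def ray(n,px,z,info=None):
    i=info or eyes.camera_info(n); f=210/np.tan(np.radians(i["fovy"])/2)
    q=i["orientation"]; r=R.from_quat([q[1],q[2],q[3],q[0]])
    d=r.apply([(px[0]-i["cx"])/f,(px[1]-i["cy"])/f,1]); o=np.array(i["xyz"])
    return o+d*(z-o[2])/d[2]
E
python3 - <<'E'
from h import *
im=cv2.imread("pics/top0.png")
x0,y0,x1,y1=140,80,400,220
cv2.imwrite("pics/crop.png",cv2.resize(im[y0:y1,x0:x1],None,fx=3,fy=3,interpolation=cv2.INTER_CUBIC))
g=cv2.cvtColor(im,cv2.COLOR_BGR2GRAY)
m=np.zeros_like(g); m[118:172,241:262]=(g[118:172,241:262]<110)*255
c=max(cv2.findContours(m,0,1)[0],key=cv2.contourArea)
r=cv2.minAreaRect(c); print(r,cv2.boundingRect(c)); print(ray("top",r[0],.158))
for p in [(186,196),(270,188),(180,130),(290,121)]: print(p,ray("top",p,.128))
E
```

```text
((243.5, 150.49998474121094), (4.999999046325684, 40.99999237060547), 0.0) (241, 130, 6, 42)
[0.50825482 0.20859814 0.158     ]
(186, 196) [0.41546025 0.32662392 0.128     ]
(270, 188) [0.43646917 0.15363934 0.128     ]
(180, 130) [0.55276893 0.34393121 0.128     ]
(290, 121) [0.5777967  0.11558732 0.128     ]
```

View pics/crop.png

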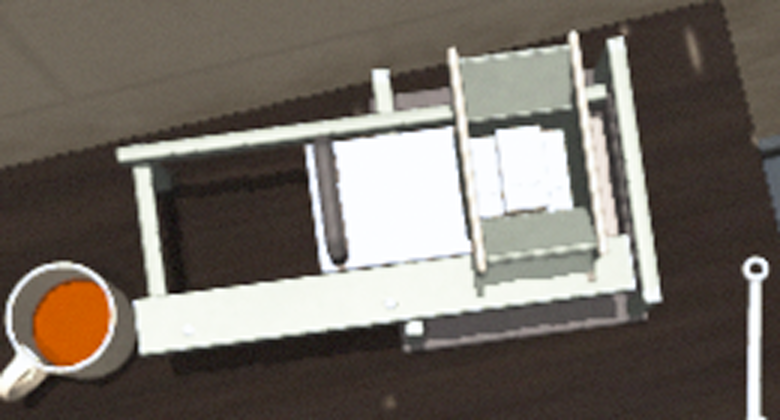

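Run:
```python
from h import *
c=lambda x,y:(140+x/3,80+y/3)
a,b=ray("top",c(120,155),.128),ray("top",c(605,92),.128); e,f=ray("top",c(140,352),.128),ray("top",c(630,288),.128)
for u,v in((a,b),(e,f)): d=u-v; print("draw dir",d/np.linalg.norm(d),np.degrees(np.arctan2(d[1],d[0])))
h=[ray("top",c(*p),.165) for p in((322,138),(338,262))]; print("handle",h,(h[0]+h[1])/2)
s=get_state();q=s["orientation"];r=R.from_quat([q[1],q[2],q[3],q[0]]);print(r.as_matrix())
t=(h[0]+h[1])/2; print("delta tool", r.inv().apply(t-s["tcp_pos"]))
print("mug",ray("top",(162,185),.09)); print(eyes.camera_info("wrist")["xyz"])
```

```text
draw dir [-0.15665725  0.98765303  0.        ] 99.01292420598571
draw dir [-0.15533796  0.98786139  0.        ] 98.936397213118
handle [array([0.55694736, 0.20183824, 0.165     ]), array([0.47360239, 0.18878158, 0.165     ])] [0.51527487 0.19530991 0.165     ]
[[-9.46433358e-01  3.22898399e-01 -7.22364801e-04]
 [ 3.22899152e-01  9.46432141e-01 -1.52962008e-03]
 [ 1.89757391e-04 -1.68093445e-03 -9.99998569e-01]]
delta tool [-0.42467485 -0.22319958  0.07676588]
mug [0.44062133 0.38551738 0.09      ]
[0.11015697 0.57146493 0.37336965]
```

```bash
python3 -m inch '[-1.5,-3.1,0,0,-1.5,-3.1,0,0,-1.5,-3.1,0,0,-1.5,-3.1,0,0,-1.5,-3.1,0,0]' && python3 -m inch '[0,0,0,-0.122,0,0,0,-0.122,0,0,0,-0.122,0,0,0,-0.12,0,0,0,0]'
python3 - <<'E'
from h import *
s=get_state();q=s["orientation"];r=R.from_quat([q[1],q[2],q[3],q[0]])
print(r.as_matrix().round(3),r.inv().apply(np.array([.515,.195,.19])-s["tcp_pos"]),s["wrist_force"])
E
```

```text
clock: 0.52
tcp_pos: [0.2062, 0.3716, 0.2417]
orientation: [-0.0, 0.163, 0.987, -0.0]
wrist_force: [0.3, -0.5, 0.5]
finger_gap: 0.0851
grip_force: 0.0
clock: 0.93
tcp_pos: [0.2065, 0.373, 0.2421]
orientation: [-0.0, -0.08, 0.997, -0.0]
wrist_force: [-1.1, 0.5, 0.1]
finger_gap: 0.0851
grip_force: 0.0
[[-0.987 -0.159 -0.   ]
 [-0.159  0.987 -0.   ]
 [ 0.    -0.    -1.   ]] [-0.27622501 -0.22478595  0.05208003] [-1.10176551  0.45322113  0.12643891]
```

```bash
python3 -m inch '[-2.75,-2.25,0,0,-2.75,-2.25,0,0,-2.75,-2.25,0,0,-2.75,-2.25,0,0,-2.75,-2.25,0,0]' >/dev/null&& python3 -m inch '[-2.75,-2.25,0,0,-2.75,-2.25,0,0,-2.75,-2.25,0,0,-2.75,-2.25,0,0,-2.75,-2.25,0,0]' && python3 -m inch '[0,0,1,0,0,0,1,0,0,0,1,0,0,0,0,0,0,0,0,0]'
python3 - <<'E'
from h import *
print(eyes.camera_info("wrist"));im=eyes.read_camera("wrist")
cv2.imwrite("pics/w1.png",im[:,:,::-1])
s=get_state();q=s["orientation"];r=R.from_quat([q[1],q[2],q[3],q[0]])
print(r.inv().apply(np.array([.515,.195,.15])-s["tcp_pos"]))
E
```

```text
clock: 1.77
tcp_pos: [0.5147, 0.193, 0.2419]
orientation: [-0.0, -0.077, 0.997, 0.0]
wrist_force: [0.6, 0.9, -0.2]
finger_gap: 0.0855
grip_force: 0.0
clock: 2.18
tcp_pos: [0.5115, 0.1948, 0.2113]
orientation: [-0.001, -0.079, 0.997, -0.0]
wrist_force: [-0.1, -0.2, -0.4]
finger_gap: 0.0853
grip_force: 0.0
{'fovy': 58.80988761855077, 'cx': 281.7774963452428, 'cy': 207.45367648841548, 'xyz': array([0.43318361, 0.18372265, 0.34341425]), 'orientation': array([0.10206054, 0.64134767, 0.75087517, 0.1201802 ])}
[-0.00284638 -0.00035949  0.06219443]
```

View pics/w1.png

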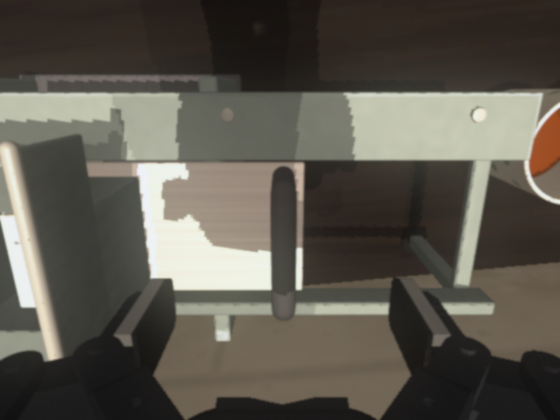

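The wrist view shows the handle at column 283, rows 168–320, centred between the fingers at about columns 145 and 420, and square to them. The covered rail is above it, and the mug is at the right edge (550,150), well clear.

```bash
python3 - <<'E'
from h import *
s=get_state();q=s["orientation"];r=R.from_quat([q[1],q[2],q[3],q[0]])
m=(ray("wrist",(283,168),.165)+ray("wrist",(284,320),.165))/2;m[2]=.15
print(m,r.inv().apply(m-s["tcp_pos"]))
E
python3 -m inch '[0,0,1.5,0,0,0,1.5,0,0,0,1.5,0,0,0,1.6,0,0,0,0,0]'
```

```text
[0.51456262 0.19775597 0.15      ] [-0.00284874  0.00243098  0.06219476]
clock: 2.65
tcp_pos: [0.5113, 0.1945, 0.1493]
orientation: [-0.002, -0.079, 0.997, -0.0]
wrist_force: [-1.4, 0.1, -0.0]
finger_gap: 0.0855
grip_force: 0.0
```

Now close and then draw out in small steps.

```bash
python3 -m inch '[0,0.2,0,0,0,0,0,0,0,0,0,0,0,0,0,0,0,0,0,0]' -1 50 >/dev/null; python3 -m inch '[0,0,0,0,0,0,0,0,0,0,0,0,0,0,0,0,0,0,0,0]'
```

```text
clock: 3.48
tcp_pos: [0.5135, 0.1961, 0.152]
orientation: [0.001, -0.078, 0.997, 0.0]
wrist_force: [-1.0, -0.3, 5.1]
finger_gap: 0.0124
grip_force: 48.8
```

```bash
python3 -m inch '[0,0.6,0,0,0,0.8,0,0,0,1.0,0,0,0,1,0,0,0,1.0,0,0]'; python3 -m inch '[0,0.8,0,0,0,0.6,0,0,0,0.5,0,0,0,0.4,0,0,0,0.3,0,0]'
```

```text
clock: 3.9
tcp_pos: [0.5068, 0.2386, 0.152]
orientation: [0.001, -0.078, 0.997, -0.001]
wrist_force: [-0.6, -5.7, 6.1]
finger_gap: 0.0122
grip_force: 48.9
clock: 4.32
tcp_pos: [0.5026, 0.2649, 0.152]
orientation: [0.001, -0.078, 0.997, -0.001]
wrist_force: [-0.5, -3.1, 5.9]
finger_gap: 0.0121
grip_force: 48.9
```

```bash
for i in 1; do python3 -m inch '[0,0.2,0,0,0,0.2,0,0,0,0.2,0,0,0,0.2,0,0,0,0,0,0]'; done
```

```text
clock: 4.73
tcp_pos: [0.5013, 0.2729, 0.152]
orientation: [0.001, -0.078, 0.997, -0.0]
wrist_force: [-0.6, -1.7, 6.5]
finger_gap: 0.0121
grip_force: 48.9
```

```bash
python3 -m inch '[0,0.2,0,0,0,0.2,0,0,0,0.2,0,0,0,0.2,0,0,0,0.2,0,0]'
```

```text
clock: 5.15
tcp_pos: [0.4998, 0.2824, 0.152]
orientation: [0.001, -0.078, 0.997, -0.001]
wrist_force: [-0.2, -3.1, 5.5]
finger_gap: 0.0123
grip_force: 48.9
```

```bash
python3 -m inch '[0,0.2,0,0,0,0.2,0,0,0,0.2,0,0,0,0.2,0,0,0,0.2,0,0]'
```

```text
clock: 5.57
tcp_pos: [0.4982, 0.2923, 0.152]
orientation: [0.001, -0.078, 0.997, -0.001]
wrist_force: [-1.8, -3.3, 5.9]
finger_gap: 0.0123
grip_force: 48.9
```

```bash
python3 -m inch '[0,0.2,0,0,0,0.2,0,0,0,0.2,0,0,0,0.2,0,0,0,0.2,0,0]'
```

```text
clock: 5.98
tcp_pos: [0.4966, 0.3022, 0.152]
orientation: [0.0, -0.078, 0.997, -0.001]
wrist_force: [-1.5, -2.7, 6.2]
finger_gap: 0.0123
grip_force: 48.9
```

```bash
python3 -m inch '[0,0.2,0,0,0,0.2,0,0,0,0.2,0,0,0,0.2,0,0,0,0.2,0,0]'
```

```text
clock: 6.4
tcp_pos: [0.4951, 0.3114, 0.152]
orientation: [0.001, -0.078, 0.997, -0.001]
wrist_force: [0.6, -8.7, 7.3]
finger_gap: 0.0122
grip_force: 49.2
```

Force rose to 8.7 N, so the gate has reached the pin. I'll keep going in small steps.

```bash
python3 -m inch '[0,0.1,0,0,0,0.1,0,0,0,0.1,0,0,0,0.1,0,0,0,0.1,0,0]'
```

```text
clock: 6.82
tcp_pos: [0.4945, 0.3155, 0.152]
orientation: [0.001, -0.078, 0.997, -0.002]
wrist_force: [0.4, -7.9, 7.4]
finger_gap: 0.0123
grip_force: 49.1
```

```bash
python3 -m inch '[0,0.1,0,0,0,0.1,0,0,0,0.1,0,0,0,0.1,0,0,0,0.1,0,0]'
```

```text
clock: 7.23
tcp_pos: [0.4939, 0.319, 0.152]
orientation: [0.001, -0.077, 0.997, -0.004]
wrist_force: [1.7, -14.6, 7.8]
finger_gap: 0.0123
grip_force: 49.5
```

```bash
python3 -m inch '[0,0.1,0,0,0,0.1,0,0,0,0.1,0,0,0,0,0,0,0,0,0,0]'
```

```text
clock: 7.65
tcp_pos: [0.4939, 0.3192, 0.152]
orientation: [0.001, -0.076, 0.997, -0.006]
wrist_force: [1.7, -22.5, 10.4]
finger_gap: 0.0124
grip_force: 49.7
```

The TCP has stopped while the force climbs to 22 N, so this is the hard stop. Before shutting, I'll check that the offcuts have dropped.

Run:
```python
from h import *
a=eyes.read_camera("top")[80:220,140:400]; b=eyes.read_camera("scene")[140:290,240:400]
f=lambda i,s:cv2.resize(i,s,interpolation=cv2.INTER_CUBIC)
cv2.imwrite("pics/chk.png",np.vstack([f(a,(520,280)),f(b,(520,320))[:320]])[:,:,::-1])
```

```text
(no output)
```

View pics/chk.png

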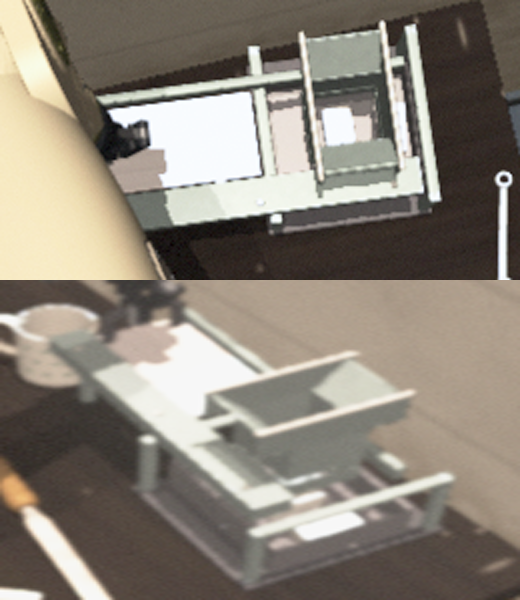

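The offcuts have fallen into the tray: white pieces show low through the chute at (338,127) and in the tray at (330,525). The chute is clear and the mug is untouched. Pushing shut.

```bash
python3 -m inch '[0,-0.8,0,0,0,-1.2,0,0,0,-1.5,0,0,0,-1.5,0,0,0,-1.5,0,0]'; python3 -m inch '[0,-1.5,0,0,0,-1.5,0,0,0,-1.2,0,0,0,-0.8,0,0,0,-0.5,0,0]'
```

```text
clock: 8.17
tcp_pos: [0.503, 0.262, 0.1521]
orientation: [0.001, -0.079, 0.997, 0.001]
wrist_force: [-2.2, 4.4, 5.0]
finger_gap: 0.0121
grip_force: 49.3
clock: 8.58
tcp_pos: [0.5118, 0.2069, 0.1521]
orientation: [0.001, -0.078, 0.997, 0.001]
wrist_force: [-1.7, 2.9, 5.1]
finger_gap: 0.0127
grip_force: 49.4
```

```bash
python3 -m inch '[0,-0.3,0,0,0,-0.2,0,0,0,-0.2,0,0,0,-0.2,0,0,0,-0.2,0,0]'
```

```text
clock: 9.0
tcp_pos: [0.5134, 0.1969, 0.152]
orientation: [0.001, -0.079, 0.997, 0.001]
wrist_force: [-1.0, 1.9, 5.9]
finger_gap: 0.0121
grip_force: 49.4
```

```bash
python3 -m inch '[0,-0.2,0,0,0,-0.2,0,0,0,-0.1,0,0,0,-0.1,0,0,0,-0.1,0,0]'
```

```text
clock: 9.42
tcp_pos: [0.5145, 0.19, 0.1521]
orientation: [0.001, -0.079, 0.997, 0.001]
wrist_force: [-1.5, 3.0, 5.6]
finger_gap: 0.0123
grip_force: 49.4
```

```bash
python3 -m inch '[0,-0.1,0,0,0,-0.1,0,0,0,-0.1,0,0,0,-0.1,0,0,0,-0.1,0,0]'
```

```text
clock: 9.83
tcp_pos: [0.5153, 0.1851, 0.152]
orientation: [0.001, -0.079, 0.997, 0.001]
wrist_force: [-1.9, 2.4, 5.9]
finger_gap: 0.0121
grip_force: 49.4
```

```bash
python3 -m inch '[0,-0.1,0,0,0,-0.1,0,0,0,-0.1,0,0,0,-0.1,0,0,0,-0.1,0,0]'
```

```text
clock: 10.25
tcp_pos: [0.5157, 0.1826, 0.1521]
orientation: [0.0, -0.08, 0.997, 0.004]
wrist_force: [-2.7, 14.9, 5.5]
finger_gap: 0.0123
grip_force: 49.6
```

It's stopped at shut (14.9 N, no further motion, 13.6 mm past the start). A small extra press to confirm, then release.

```bash
python3 -m inch '[0,-0.1,0,0,0,-0.1,0,0,0,0,0,0,0,0,0,0,0,0,0,0]'; python3 -m inch '[0,0,0,0,0,0.1,0,0,0,0.2,0,0,0,0.2,0,0,0,0,0,0]' 0.8; python3 -m inch '[0,0,0,0,0,0,0,0,0,0,0,0,0,0,0,0,0,0,0,0]'
```

```text
clock: 10.67
tcp_pos: [0.5157, 0.1825, 0.1521]
orientation: [0.0, -0.08, 0.997, 0.006]
wrist_force: [-4.2, 17.4, 5.4]
finger_gap: 0.0125
grip_force: 49.6
clock: 11.08
tcp_pos: [0.5152, 0.1823, 0.1511]
orientation: [-0.0, -0.078, 0.997, -0.0]
wrist_force: [0.1, -0.3, -0.3]
finger_gap: 0.0717
grip_force: 0.0
clock: 11.5
tcp_pos: [0.5154, 0.1822, 0.1513]
orientation: [0.0, -0.078, 0.997, 0.0]
wrist_force: [-0.6, 0.0, 0.7]
finger_gap: 0.0767
grip_force: 0.0
```

Released cleanly. Lift clear and look.

```bash
python3 -m inch '[0,0,-1,0,0,0,-2,0,0,0,-3,0,0,0,-3,0,0,0,-2,0]'>/dev/null; python3 -m inch '[0,1,-1,0,0,2,0,0,0,2,0,0,0,2,0,0,0,1,0,0]' >/dev/null; python3 -m inch '[0,2,0,0,0,3,0,0,0,3,0,0,0,2,0,0,0,0,0,0]'
python3 - <<'E'
from h import *
a=eyes.read_camera("top")[80:220,140:400]; b=eyes.read_camera("scene")[140:290,240:400]
f=lambda i,s:cv2.resize(i,s,interpolation=cv2.INTER_CUBIC)
cv2.imwrite("pics/chk2.png",np.vstack([f(a,(520,280)),f(b,(520,320))])[:,:,::-1])
E
```

```text
clock: 12.75
tcp_pos: [0.4863, 0.3632, 0.2714]
orientation: [0.0, -0.08, 0.997, 0.001]
wrist_force: [-0.7, -0.6, 0.1]
finger_gap: 0.077
grip_force: 0.0
```

View pics/chk2.png

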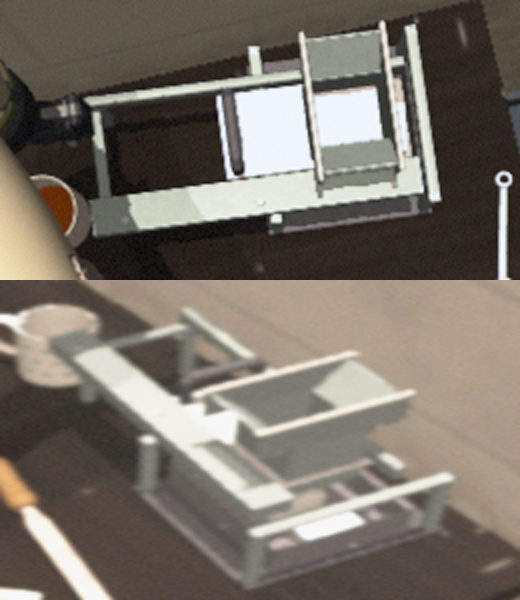

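The gate is shut, with the handle at crop (234,132). The chute shows only the bare plate, an offcut shows in the tray at (330,525), and the mug and spanner haven't moved.

```bash
python3 -c "
from workcell import env
print(env.hand_in())"
```

```text
the job is handed in; nothing more can be done
None
```

I drew the gate out to its hard stop, shut it again and released it. The chute is empty, the offcuts appear to be in the tray (not all three were individually visible), and the mug and spanner are where they were. I've handed the job in; no verdict came back.

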